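# Unscrew the guard cap of an unmarked thread gauge and hold it clear

## Task

Take the guard cap off the thread gauge that is clamped in the grey stand. Nothing shows whether its thread is right-hand or left-hand, so find out by trying which way it comes loose, and unscrew it until it lifts off freely; leave the spare gauge in the wooden block, with its cap on, and the other things on the bench alone. Finish while still holding the cap level, straight above the gauge, its rim well clear of the gauge's top (3 cm or more): do not put it down or let go.

Things in the scene. Friction and masses are not known exactly. Their poses are not given: they have to be found in the camera images.
- cap: the guard cap to remove: plain knurled steel, upright, diameter 48 mm, height 36 mm, about 0.2 kg, flat top, open below, walls 3.5 mm. Origin: centre of its lower rim, z up; its yaw shows how far it has turned. Screwed home, its rim is 76 mm above the bench. Three small lugs inside it run in the gauge's three-start thread.
- cap_top (a point): centre of the cap's flat top, 36 mm above its rim (112 mm above the bench when home). Turned the wrong way the cap stops dead within about 0.1 rad. Turned the loosening way (under 0.2 N m) it rises 4.8 mm per radian (lead 30 mm a turn) and after 1.1 to 1.2 rad it can be pulled straight up; more turning is harmless. Before that it cannot be pulled up.
- gauge_top (a point): centre of the flat top of the steel thread gauge inside the cap, on its axis, 106 mm above the bench. The gauge (thread 38 mm, flange 42 mm across) is clamped and does not turn. Its hand changes between starts and is not known: right-hand loosens counter-clockwise seen from above, left-hand clockwise. The dry thread holds the cap where it is left.
- sleeve: steel clamp sleeve of the stand, diameter 48 mm, its top 68 mm above the bench, on the gauge's axis. Origin: on the bench, on that axis; never yawed.
- stand: grey cast clamping stand, fixed: base 120 x 90 x 18 mm, block 58 x 52 mm up to 63 mm above the bench, black star knob (36 mm across) sticking out along -x to 53 mm from the axis, centred 44 mm above the bench. Origin: on the bench, below the gauge's axis; z up.
- spare_cap: a like cap on a spare gauge in the wooden block, to be left alone. Origin: centre of its lower rim, 76 mm above the bench.
- rack: wooden gauge block, fixed, 165 x 90 x 67 mm, long along its x. Origin: on the bench below the spare gauge's axis; the block runs from 40 mm behind (-x) to 125 mm ahead of it (+x), with an empty 39 mm bore 84 mm ahead.
- v_block: loose steel V-block, 60 x 40 x 40 mm, to be left alone. Origin: centre of its underside.
- ring_gauge: loose steel ring, 58 mm across, bore 30 mm, 18 mm high, to be left alone. Origin: centre of its underside.
- master_disc: loose steel setting disc, 36 mm across, 42 mm high with its 20 mm grip stem, to be left alone. Origin: centre of its underside.
There are look-alikes about, which are no part of the job. What is shaped like the cap but pink, purple or turquoise is not meant.

How it is judged:
By the outcome, as a careful person would: the job done as asked, in the order asked, and still so for the second after the job is handed in, while the arm keeps its last pose, push and grip.
It also fails if it takes over 45 s, if anything falls off the work surface, if the arm or the gripper's body presses on something with over 40 N, if the wrist force passes 120 N, or if a joint passes its speed limit or range.

## Robot

A 6-joint arm with a two-finger parallel gripper is mounted at the origin on the work surface. World frame = base frame: x ahead of the robot, y to its left, z up, the work surface at z = 0. Lengths are in mm, angles in rad, forces in N, time in s.
With the tool pointing down it reaches from about 400 to 925 mm from the base axis. Payload 3.4 kg.
Tool frame: the origin (TCP) lies at the very end of the fingers, on their centre line; the grasp point (between the pads) lies 19 mm behind it (bot.grip_depth is the distance from the TCP to the grasp point, in mm); z points along the fingers, y is the direction in which the jaws open and shut (so a half turn about z gives the same grasp; the last joint's range is limited). The gripper opens to 85 mm and grips with 20 to 120 N. Pads are 22 mm wide; open, the fingers measure 114 mm over their backs; the gripper's body (76 mm by 85 mm) begins 54 mm behind the grasp point. The pads swing forward as they close: fully open they stand 13 mm farther back than shut.
Start: joints at [-1.369, 0.307, 1.506, -0, 1.328, -0.073], TCP at [156.004, -553.438, 231.305] pointing down, gripper open.
Joint ranges: [-3.12, 3.12], [-1.05, 2.28], [0.14, 2.33], [-1.42, 4.57], [0.1, 2.73], [-2.68, 2.68]. Speed limits (rad/s): [2.57, 2.57, 3.14, 3.14, 3.14, 3.14].

## Interface

Orientations are given as a unit quaternion [x, y, z, w].
In Python, from station import status, cams, sign_off, bot gives the robot as it stands.
- The arm moves only by the tool play_rows, never from a script. Its argument "rows" is one flat list of numbers, 6 for each row, row after row: the shift along the world's x, y, z in cm, then the turn, a rotation vector about the world's x, y, z in degrees. A call has 1 to 12 rows; each row is the pose to reach, as a shift and turn from the pose measured when the call began; what a row does not reach only later rows make up. A row lasts 1/12 s, in which the tool goes at most 41.7 mm and 7.16 degrees, less where a joint would pass 70% of its speed; a pose out of reach is approached as far as the arm can. A call with a gripper value outside its range is refused whole. "hand" is the finger opening in cm, from 0 to 8.54, set as the call begins (left out, the last holds). The fingers move at their own pace and stop on an object; "force" is the grip in N (left out, the last holds). Time passes only in rows, so rows that repeat a pose let the fingers close. It gives the time, the measured TCP pose, the force and the opening at its end, in the units of the state.
- status.get_obs(): the state, without advancing time (a new reading comes with each control period).
- cams.grab_frame(name): name is "scene" or "side" or "wrist"; returns a dict with "color" (480x640x3 uint8, red, green, blue), "z_map" (480x640 float32, mm along the optical axis (not along the pixel's ray), 0 where there is no reading), "intrinsics" (3x3 intrinsics, pixels), "dist_coeffs" ([k1, k2, p1, p2, k3] as OpenCV has them; the pictures are not rectified), "extrinsics" (4x4, takes a point from world to camera coordinates). Camera axes: x right, y up, looking along -z (the intrinsics and any distortion apply to the point x, -y, -z); pixel columns grow to the right and rows downward; lengths in mm; the calibration is good to about 2 mm. A picture is of the moment at which its call begins.
- sign_off(): hands the job in, once; it reports no verdict.
The state is a dict: "clock": time; "qpos": joint angles; "joint_vel": joint speeds; "joint_torque": joint torques, N m; "ee_pos": TCP position; "tool_rot": TCP orientation; "force": force on the tool from outside, world axes, zero at the start; "ft_torque": the same for the moment, N m; "width": finger opening in mm.
Only numpy, scipy, OpenCV 4.12 (cv2) and the standard library are available. Lean on these libraries where they do the work, as an engineer would, in place of code of your own. Each camera call takes 0.05 s, during which the arm holds its last target.

## Working session

There is one attempt and no reset: what is moved stays moved. The work goes in short steps, Python scripts to look and compute and a tool call to move; the robot and the scene stay as the last step left them, time stands still between calls to the robot, and variables do not carry over. Pictures are saved under pics/ and viewed, and the job is handed in when it is done.

Besides the shell and the picture viewer there is one more tool, called after "Request:" by a JSON object that holds its "op" and its "data", one argument or row to a line. play_rows: Moves the arm, as the interface text tells. Its arguments: {"type":"object","properties":{"rows":{"type":"array"},"hand":{"type":"number"},"force":{"type":"number"}},"required":["rows"]}

```bash
mkdir -p pics; ls; python3 - <<'E'
from station import status,cams,bot
import cv2,numpy as np
o=status.get_obs();print({k:np.round(v,3).tolist() for k,v in o.items()})
for n in("scene","side","wrist"):
    f=cams.grab_frame(n);cv2.imwrite(f"pics/{n}0.png",f["color"][:,:,::-1]);np.savez(f"pics/{n}0.npz",**f)
    print(n,np.round(f["extrinsics"],2).tolist(),f["intrinsics"].tolist(),f["dist_coeffs"])
E
```

```text
pics
{'clock': 0.0, 'qpos': [-1.37, 0.308, 1.508, -0.0, 1.328, -0.074], 'joint_vel': [-0.0, -0.002, 0.002, -0.001, -0.001, -0.0], 'joint_torque': [0.0, -45.756, -25.192, -0.0, 0.013, -0.0], 'ee_pos': [155.852, -552.754, 230.371], 'tool_rot': [0.991, 0.137, -0.0, -0.001], 'force': [0.133, 0.75, -0.412], 'ft_torque': [0.005, 0.013, 0.006], 'width': 85.466}
scene [[0.48, 0.88, 0.01, -282.43], [-0.75, 0.41, 0.51, 328.48], [0.45, -0.25, 0.86, -1105.15], [0.0, 0.0, 0.0, 1.0]] [[438.277088951812, 0.0, 319.5480495558181], [0.0, 438.277088951812, 235.85978391015468], [0.0, 0.0, 1.0]] [-0.07957611  0.          0.          0.          0.        ]
side [[-0.94, -0.34, -0.0, 514.33], [0.16, -0.45, 0.88, -167.85], [-0.3, 0.83, 0.47, -708.53], [0.0, 0.0, 0.0, 1.0]] [[526.4674953916486, 0.0, 318.31588511602354], [0.0, 526.4674953916486, 239.58514106168684], [0.0, 0.0, 1.0]] [-0.13730424  0.          0.          0.          0.        ]
wrist [[0.27, -0.96, -0.0, -573.67], [0.92, 0.26, -0.29, 38.16], [0.28, 0.08, 0.96, -378.92], [0.0, 0.0, 0.0, 1.0]] [[419.66306771805506, 0.0, 324.90854987191074], [0.0, 419.66306771805506, 234.6764114686365], [0.0, 0.0, 1.0]] [0.00629622 0.         0.         0.         0.        ]
```

View pics/scene0.png

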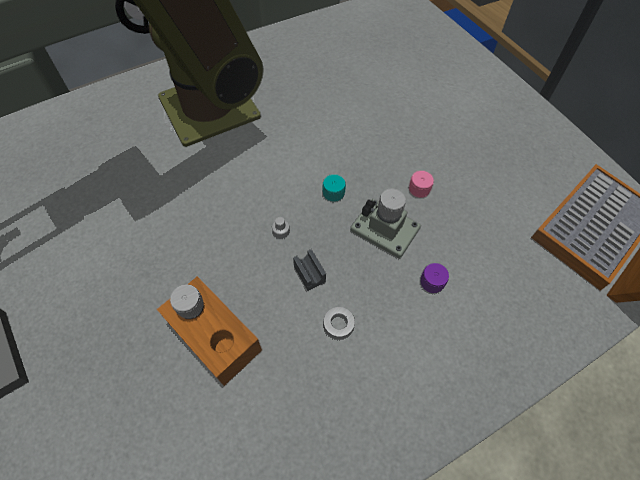

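View pics/side0.png

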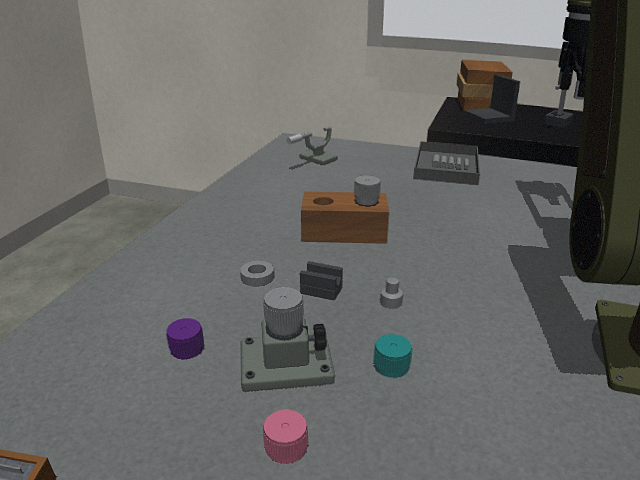

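View pics/wrist0.png

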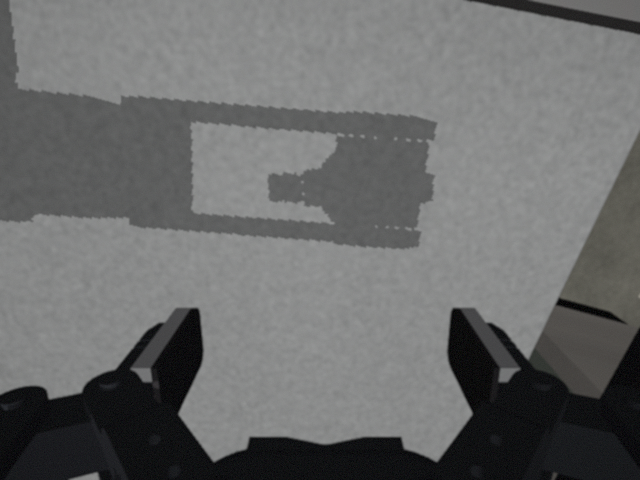

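The scene view shows the target cap in the grey stand with its top near (392,199). In the side view the top is near (284,296). The spare is in the wooden block at (185,300) in the scene view. Next I locate the axis.

```bash
cat > h.py <<'E'
import numpy as np,cv2
def cloud(f):
    K=f["intrinsics"];d=f["dist_coeffs"];z=f["z_map"].astype(float)
    v,u=np.mgrid[0:480,0:640]
    p=cv2.undistortPoints(np.stack([u,v],-1).reshape(-1,1,2).astype(np.float64),K,d).reshape(480,640,2)
    c=np.stack([p[...,0]*z,-p[...,1]*z,-z],-1)
    E=f["extrinsics"];w=(c-E[:3,3])@E[:3,:3]
    w[z<=0]=np.nan
    return w
def proj(f,P):
    E=f["extrinsics"];c=np.atleast_2d(P)@E[:3,:3].T+E[:3,3]
    c=c*[1,-1,-1]
    return cv2.projectPoints(c.reshape(-1,1,3),np.zeros(3),np.zeros(3),f["intrinsics"],f["dist_coeffs"])[0].reshape(-1,2)
def circ(P):
    A=np.c_[2*P[:,:2],np.ones(len(P))];s=np.linalg.lstsq(A,(P[:,:2]**2).sum(1),rcond=None)[0]
    return s[:2],np.sqrt(s[2]+s[:2]@s[:2])
E
python3 - <<'E'
from h import *
for n,(u,v) in(("scene",(392,199)),("side",(284,296))):
    f=dict(np.load(f"pics/{n}0.npz"));w=cloud(f)
    c=w[v,u];print(n,c)
    m=(np.hypot(w[...,0]-c[0],w[...,1]-c[1])<40)
    t=m&(abs(w[...,2]-112)<4)
    P=w[t];cc=P[:,:2].mean(0);(mc,r)=cv2.minEnclosingCircle(P[:,:2].astype(np.float32))
    print(" top",t.sum(),np.median(P,0),cc,mc,r,P[:,:2].min(0),P[:,:2].max(0))
    s=m&(w[...,2]>80)&(w[...,2]<106);print(" side",s.sum(),circ(w[s]) if s.sum()>10 else'')
    # stand base orientation
    b=(np.hypot(w[...,0]-c[0],w[...,1]-c[1])<90)&(abs(w[...,2]-18)<4)
    R=cv2.minAreaRect(w[b][:,:2].astype(np.float32));print(" base",R)
    # neighbours
for n in("scene",):
    f=dict(np.load(f"pics/{n}0.npz"));w=cloud(f)
    for nm,(u,v) in dict(teal=(334,184),pink=(422,180),purple=(435,273),vb=(310,268),disc=(280,222),knob=(370,208)).items(): print(nm,w[v,u].round(0))
E
```

```text
scene [524.13286391 187.87618467 112.67423727]
 top 429 [525.12163558 187.43676576 113.77182399] [525.09650622 187.64419303] (523.5098876953125, 188.86651611328125) 24.731414794921875 [498.88601629 165.14048763] [547.89431338 212.04563262]
 side 193 (array([522.90719155, 189.74759777]), np.float64(24.246067583574433))
 base ((523.7593383789062, 189.2155303955078), (121.04840850830078, 91.59888458251953), 27.38772964477539)
side [524.58163539 187.07385114 111.89333294]
 top 756 [523.61572    194.11915078 112.25678601] [523.54027568 193.39456755] (524.4821166992188, 190.90684509277344) 24.50295066833496 [500.712743   166.69197005] [548.81949486 215.12152418]
 side 665 (array([525.06930089, 190.22816581]), np.float64(24.33428953238556))
 base ((524.4114379882812, 191.62896728515625), (121.3817138671875, 90.85535430908203), 26.448720932006836)
teal [392. 141.  37.]
pink [471. 316.  34.]
purple [667. 204.  37.]
vb [536.   5.  21.]
disc [427.  -4.  44.]
knob [490. 168.  53.]
```

```bash
python3 - <<'E'
from h import *
import math
x0,y0=155.85,-552.75
a0=math.atan2(y0,x0);a1=math.atan2(190,524);r0=math.hypot(x0,y0);r1=math.hypot(524,190)
for c in(0,1):
  bx=None
  for i in range(12*c,12*c+13):
    t=i/24;a=a0+(a1-a0)*t;r=r0+(r1-r0)*t
    x,y=r*math.cos(a),r*math.sin(a)
    if bx is None:bx,by,ba=x,y,a
    else:print([round((x-bx)/10,1),round((y-by)/10,1),0,0,0,round(math.degrees(a-ba),1)],end=',')
  print()
E
```

```text
[3.7, 1.3, 0, 0, 0, 3.9],[7.3, 2.8, 0, 0, 0, 7.8],[10.9, 4.5, 0, 0, 0, 11.8],[14.2, 6.5, 0, 0, 0, 15.7],[17.5, 8.7, 0, 0, 0, 19.6],[20.5, 11.2, 0, 0, 0, 23.5],[23.4, 13.8, 0, 0, 0, 27.5],[26.1, 16.6, 0, 0, 0, 31.4],[28.6, 19.6, 0, 0, 0, 35.3],[30.9, 22.7, 0, 0, 0, 39.2],[32.9, 26.0, 0, 0, 0, 43.2],[34.8, 29.4, 0, 0, 0, 47.1],
[1.6, 3.5, 0, 0, 0, 3.9],[2.9, 7.2, 0, 0, 0, 7.8],[4.0, 10.9, 0, 0, 0, 11.8],[4.8, 14.6, 0, 0, 0, 15.7],[5.4, 18.5, 0, 0, 0, 19.6],[5.7, 22.3, 0, 0, 0, 23.5],[5.7, 26.1, 0, 0, 0, 27.5],[5.5, 30.0, 0, 0, 0, 31.4],[5.0, 33.8, 0, 0, 0, 35.3],[4.3, 37.5, 0, 0, 0, 39.2],[3.3, 41.2, 0, 0, 0, 43.2],[2.1, 44.8, 0, 0, 0, 47.1],
```

Request:
{"op": "play_rows", "data": {
  "rows": [3.7, 1.3, 0, 0, 0, 3.9, 7.3, 2.8, 0, 0, 0, 7.8, 10.9, 4.5, 0, 0, 0, 11.8, 14.2, 6.5, 0, 0, 0, 15.7, 17.5, 8.7, 0, 0, 0, 19.6, 20.5, 11.2, 0, 0, 0, 23.5, 23.4, 13.8, 0, 0, 0, 27.5, 26.1, 16.6, 0, 0, 0, 31.4, 28.6, 19.6, 0, 0, 0, 35.3, 30.9, 22.7, 0, 0, 0, 39.2, 32.9, 26.0, 0, 0, 0, 43.2, 34.8, 29.4, 0, 0, 0, 47.1],
  "hand": 8.5,
  "force": 60
}}

```text
clock: 1.15
ee_pos: [504.9, -257.3, 230.2]
tool_rot: [0.852, 0.523, -0.0, -0.001]
force: [0.9, -0.3, -0.3]
width: 85.1
```

Request:
{"op": "play_rows", "data": {
  "rows": [1.6, 3.5, 0, 0, 0, 3.9, 2.9, 7.2, 0, 0, 0, 7.8, 4.0, 10.9, 0, 0, 0, 11.8, 4.8, 14.6, 0, 0, 0, 15.7, 5.4, 18.5, 0, 0, 0, 19.6, 5.7, 22.3, 0, 0, 0, 23.5, 5.7, 26.1, 0, 0, 0, 27.5, 5.5, 30.0, 0, 0, 0, 31.4, 5.0, 33.8, 0, 0, 0, 35.3, 4.3, 37.5, 0, 0, 0, 39.2, 3.3, 41.2, 0, 0, 0, 43.2, 1.9, 44.7, 0, 0, 0, 47.1]
}}

```text
clock: 2.15
ee_pos: [523.8, 191.7, 229.9]
tool_rot: [0.571, 0.821, -0.001, -0.001]
force: [1.0, 1.1, 0.1]
width: 85.0
```

```bash
python3 - <<'E'
from station import status,cams
from h import *
o=status.get_obs();print({k:np.round(v,3).tolist() for k,v in o.items()})
f=cams.grab_frame("wrist");cv2.imwrite("pics/wrist1.png",f["color"][:,:,::-1]);np.savez("pics/wrist1.npz",**f)
w=cloud(f)
m=np.hypot(w[...,0]-524,w[...,1]-190)<40
P=w[m&(abs(w[...,2]-112)<4)];print(len(P),P.mean(0),cv2.minEnclosingCircle(P[:,:2].astype(np.float32)),P.min(0),P.max(0))
E
```

```text
{'clock': 2.15, 'qpos': [0.275, 0.285, 1.543, 0.0, 1.315, -0.08], 'joint_vel': [0.805, -0.044, 0.068, 0.0, -0.017, -0.01], 'joint_torque': [-4.334, -44.821, -24.416, -0.047, 0.259, 0.01], 'ee_pos': [523.806, 191.739, 229.894], 'tool_rot': [0.571, 0.821, -0.001, -0.001], 'force': [0.992, 1.115, 0.1], 'ft_torque': [0.049, -0.055, -0.039], 'width': 85.045}
4080 [523.59538722 190.8953676  111.61503273] ((523.7903442382812, 189.94989013671875), 24.240358352661133) [499.79929293 166.26799832 108.10179008] [547.84293924 214.01265042 113.89595638]
```

View pics/wrist1.png

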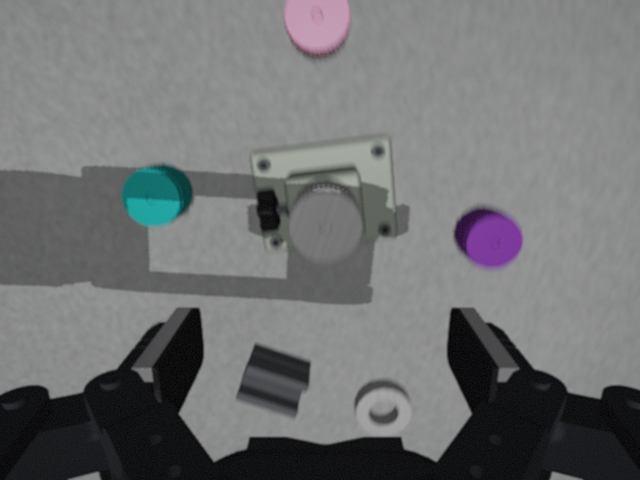

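The wrist view shows the grey cap at about (326,223), centred between the fingers, and its depth gives the axis at (524,190). The pink, teal and purple caps are well away from it. Descending now.

Request:
{"op": "play_rows", "data": {
  "rows": [0, -0.2, -1, 0, 0, 0, 0, -0.2, -3, 0, 0, 0, 0, -0.2, -5, 0, 0, 0, 0, -0.2, -7, 0, 0, 0, 0, -0.2, -9, 0, 0, 0, 0, -0.2, -10, 0, 0, 0, 0, -0.2, -10, 0, 0, 0, 0, -0.2, -10, 0, 0, 0]
}}

```text
clock: 2.87
ee_pos: [519.8, 195.2, 129.2]
tool_rot: [0.569, 0.822, 0.0, -0.004]
force: [0.2, -0.7, 1.3]
width: 84.8
```

Request:
{"op": "play_rows", "data": {
  "rows": [0.4, -0.5, 0, 0, 0, 0, 0.4, -0.5, -1, 0, 0, 0, 0.4, -0.5, -2, 0, 0, 0, 0.4, -0.5, -3, 0, 0, 0, 0.4, -0.5, -4, 0, 0, 0, 0.4, -0.5, -4.8, 0, 0, 0, 0.4, -0.5, -4.8, 0, 0, 0, 0.4, -0.5, -4.8, 0, 0, 0]
}}

```text
clock: 3.53
ee_pos: [523.2, 190.1, 80.3]
tool_rot: [0.569, 0.822, -0.001, -0.005]
force: [0.7, 0.1, 0.7]
width: 84.7
```

```bash
python3 - <<'E'
from station import status,cams
from h import *
o=status.get_obs();print({k:np.round(v,3).tolist() for k,v in o.items()})
f=cams.grab_frame("side");cv2.imwrite("pics/side2.png",cv2.resize(f["color"][200:400,180:400,::-1],(770,700))[:600])
E
```

```text
{'clock': 3.533, 'qpos': [0.268, 0.44, 1.731, 0.008, 0.977, -0.097], 'joint_vel': [-0.002, -0.016, -0.019, 0.0, 0.004, -0.002], 'joint_torque': [-0.031, -47.159, -18.404, 0.03, 0.037, -0.0], 'ee_pos': [523.159, 190.116, 80.289], 'tool_rot': [0.569, 0.822, -0.001, -0.005], 'force': [0.676, 0.104, 0.707], 'ft_torque': [0.013, -0.007, -0.053], 'width': 84.733}
```

View pics/side2.png

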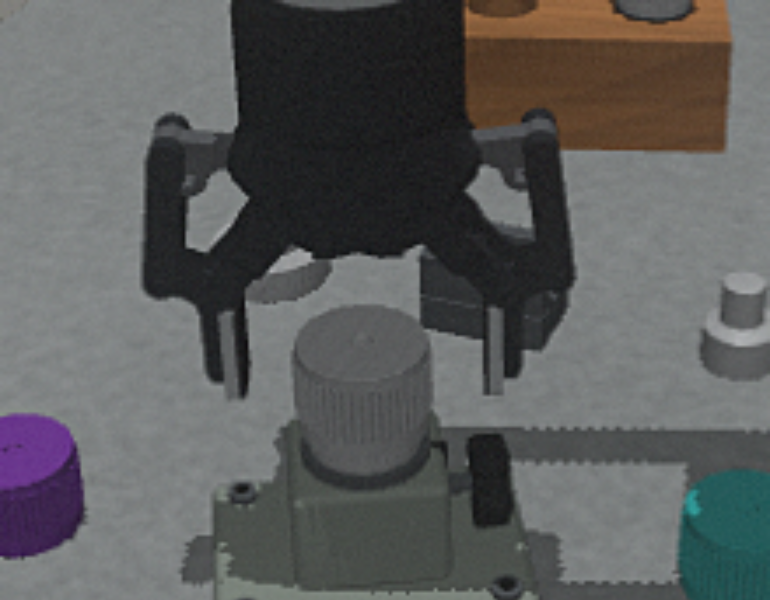

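The side view shows the open jaws straddling the cap, whose top is near (362,345) in the crop, and clear of the knob and sleeve. I'll go down slightly, fix a 0.6° tilt and close.

Request:
{"op": "play_rows", "data": {
  "rows": [0.07, 0, -0.4, -0.2, -0.5, 0, 0.07, 0, -0.4, -0.2, -0.5, 0, 0.07, 0, -0.4, -0.2, -0.5, 0]
}}

```text
clock: 3.83
ee_pos: [524.3, 190.4, 77.0]
tool_rot: [0.569, 0.823, 0.001, 0.0]
force: [-0.3, 0.1, 0.5]
width: 85.3
```

Request:
{"op": "play_rows", "data": {
  "rows": [0, 0, 0, 0, 0, 0, 0, 0, 0, 0, 0, 0, 0, 0, 0, 0, 0, 0, 0, 0, 0, 0, 0, 0, 0, 0, 0, 0, 0, 0, 0, 0, 0, 0, 0, 0, 0, 0, 0, 0, 0, 0, 0, 0, 0, 0, 0, 0, 0, 0, 0, 0, 0, 0, 0, 0, 0, 0, 0, 0],
  "hand": 4.0,
  "force": 50
}}

```text
clock: 4.67
ee_pos: [524.4, 190.4, 77.5]
tool_rot: [0.569, 0.823, 0.001, 0.0]
force: [-1.1, 0.7, 6.3]
width: 46.7
```

```bash
python3 - <<'E'
from station import status,cams
from h import *
o=status.get_obs();print({k:np.round(v,3).tolist() for k,v in o.items()})
f=cams.grab_frame("side");cv2.imwrite("pics/side3.png",cv2.resize(f["color"][200:400,180:400,::-1],(770,700))[:600])
E
```

```text
{'clock': 4.667, 'qpos': [0.272, 0.442, 1.738, 0.001, 0.959, -0.09], 'joint_vel': [0.001, 0.0, -0.0, -0.001, -0.0, -0.0], 'joint_torque': [-0.108, -44.73, -18.02, -0.017, -0.532, -0.002], 'ee_pos': [524.416, 190.445, 77.496], 'tool_rot': [0.569, 0.823, 0.001, 0.0], 'force': [-1.061, 0.691, 6.262], 'ft_torque': [-0.006, 0.244, -0.016], 'width': 46.708}
```

View pics/side3.png

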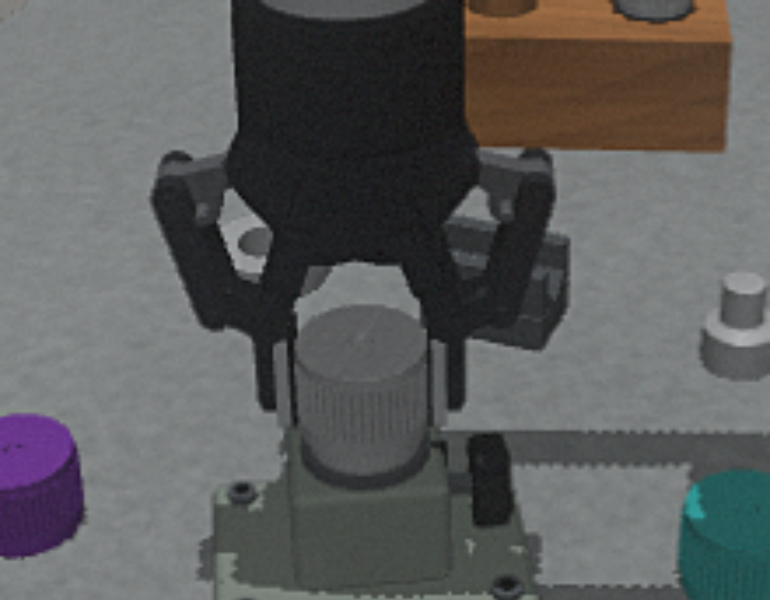

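Request:
{"op": "play_rows", "data": {
  "rows": [0, 0, 0, 0, 0, 2, 0, 0, 0.02, 0, 0, 4, 0, 0, 0.04, 0, 0, 6, 0, 0, 0.05, 0, 0, 8, 0, 0, 0.05, 0, 0, 8]
}}

```text
clock: 5.13
ee_pos: [524.3, 190.4, 77.6]
tool_rot: [0.511, 0.86, 0.001, -0.0]
force: [-1.1, 0.6, -1.3]
width: 47.2
```

```bash
cat > s.py <<'E'
from station import status
import numpy as np
from scipy.spatial.transform import Rotation as R
o=status.get_obs();print({k:np.round(v,3).tolist() for k,v in o.items() if k!='joint_vel'})
m=R.from_quat(o['tool_rot']).as_matrix();print('yaw x',np.degrees(np.arctan2(m[1,0],m[0,0])),'toolz',m[:,2].round(4))
E
python3 s.py
```

```text
{'clock': 5.133, 'qpos': [0.271, 0.442, 1.738, 0.002, 0.96, -0.228], 'joint_torque': [0.924, -48.493, -18.931, -0.579, 0.05, -1.279], 'ee_pos': [524.258, 190.43, 77.571], 'tool_rot': [0.511, 0.86, 0.001, -0.0], 'force': [-1.069, 0.593, -1.342], 'ft_torque': [0.057, -0.013, -0.98], 'width': 47.168}
yaw x 118.55695795503982 toolz [ 0.001   0.0024 -1.    ]
```

Turning counter-clockwise met about 1 N m of resistance, well over 0.2 N m, so it looks like a hard stop. I'll try clockwise.

Request:
{"op": "play_rows", "data": {
  "rows": [0, 0, 0, 0, 0, -4, 0, 0, 0, 0, 0, -8, 0, 0, 0.03, 0, 0, -12, 0, 0, 0.06, 0, 0, -16, 0, 0, 0.1, 0, 0, -20, 0, 0, 0.1, 0, 0, -20]
}}

```text
clock: 5.63
ee_pos: [523.8, 190.2, 78.0]
tool_rot: [0.653, 0.757, 0.001, -0.0]
force: [-0.6, 0.3, -3.0]
width: 47.2
```

```bash
python3 s.py
```

```text
{'clock': 5.633, 'qpos': [0.272, 0.441, 1.738, 0.001, 0.961, 0.123], 'joint_torque': [-0.013, -49.221, -19.427, 0.005, 0.003, 0.713], 'ee_pos': [523.788, 190.24, 77.974], 'tool_rot': [0.653, 0.757, 0.001, -0.0], 'force': [-0.578, 0.299, -3.041], 'ft_torque': [-0.054, 0.006, 0.056], 'width': 47.18}
yaw x 98.46214352901883 toolz [ 7.0e-04  1.3e-03 -1.0e+00]
```

Clockwise turns freely at about 0.06 N m, so the thread is left-hand. Continuing clockwise while rising with the lead.

Request:
{"op": "play_rows", "data": {
  "rows": [0, 0, 0.03, 0, 0, -4, 0, 0, 0.07, 0, 0, -8, 0, 0, 0.1, 0, 0, -12, 0, 0, 0.13, 0, 0, -16, 0, 0, 0.17, 0, 0, -20, 0, 0, 0.2, 0, 0, -24, 0, 0, 0.23, 0, 0, -28, 0, 0, 0.27, 0, 0, -32, 0, 0, 0.3, 0, 0, -36, 0, 0, 0.34, 0, 0, -40, 0, 0, 0.34, 0, 0, -40]
}}

```text
clock: 6.55
ee_pos: [523.8, 190.2, 81.1]
tool_rot: [0.873, 0.488, 0.001, 0.0]
force: [0.0, -0.8, -3.1]
width: 46.5
```

```bash
python3 s.py
```

```text
{'clock': 6.55, 'qpos': [0.273, 0.437, 1.735, 0.0, 0.968, 0.823], 'joint_torque': [0.04, -48.725, -19.279, 0.034, 0.077, 0.715], 'ee_pos': [523.786, 190.237, 81.112], 'tool_rot': [0.873, 0.488, 0.001, 0.0], 'force': [0.034, -0.801, -3.075], 'ft_torque': [0.007, -0.006, 0.06], 'width': 46.542}
yaw x 58.48079772148139 toolz [ 1.3e-03  4.0e-04 -1.0e+00]
```

Request:
{"op": "play_rows", "data": {
  "rows": [0, 0, 0.03, 0, 0, -4, 0, 0, 0.07, 0, 0, -8, 0, 0, 0.1, 0, 0, -12, 0, 0, 0.13, 0, 0, -16, 0, 0, 0.17, 0, 0, -20, 0, 0, 0.2, 0, 0, -24, 0, 0, 0.23, 0, 0, -28, 0, 0, 0.27, 0, 0, -32, 0, 0, 0.3, 0, 0, -36, 0, 0, 0.3, 0, 0, -36]
}}

```text
clock: 7.38
ee_pos: [524.0, 190.2, 84.1]
tool_rot: [0.981, 0.196, 0.001, 0.0]
force: [0.7, 1.1, -1.1]
width: 47.0
```

```bash
python3 s.py;  python3 - <<'E'
from station import status,cams
from h import *
f=cams.grab_frame("side");cv2.imwrite("pics/side4.png",cv2.resize(f["color"][200:400,180:400,::-1],(770,700))[:600])
E
```

```text
{'clock': 7.383, 'qpos': [0.273, 0.433, 1.732, -0.001, 0.975, 1.451], 'joint_torque': [0.028, -48.235, -19.132, 0.03, 0.129, 0.718], 'ee_pos': [524.03, 190.225, 84.077], 'tool_rot': [0.981, 0.196, 0.001, 0.0], 'force': [0.739, 1.075, -1.076], 'ft_torque': [-0.025, -0.037, 0.014], 'width': 47.045}
yaw x 22.563610732167 toolz [ 1.6e-03 -6.0e-04 -1.0e+00]
```

View pics/side4.png

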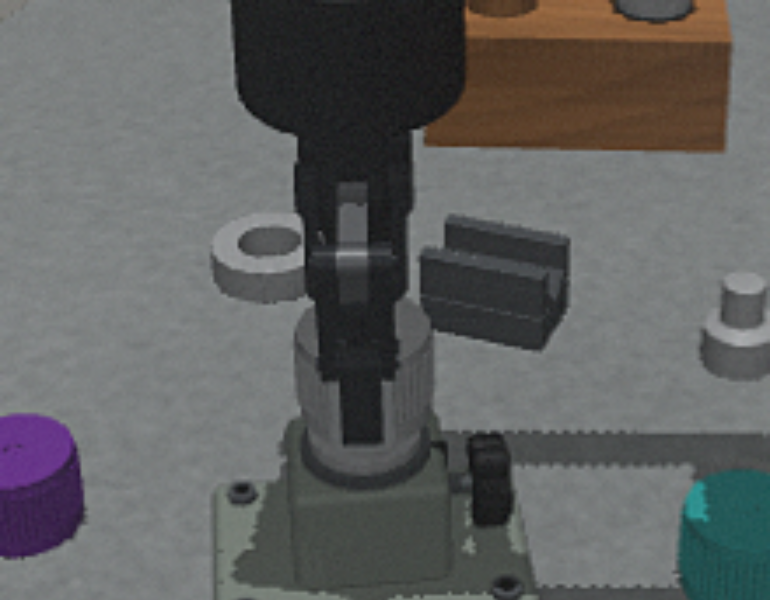

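The side view shows the cap's rim near (362,450–470) with the finger in front, so the rise is hard to judge there. A gentle pull will test it.

Request:
{"op": "play_rows", "data": {
  "rows": [0, 0, 0.1, 0, 0, 0, 0, 0, 0.2, 0, 0, 0, 0, 0, 0.3, 0, 0, 0, 0, 0, 0.4, 0, 0, 0, 0, 0, 0.5, 0, 0, 0, 0, 0, 0.5, 0, 0, 0]
}}

```text
clock: 7.93
ee_pos: [523.9, 190.2, 89.3]
tool_rot: [0.98, 0.197, 0.001, 0.0]
force: [-0.5, 0.5, -3.4]
width: 47.0
```

```bash
python3 s.py;  python3 - <<'E'
from station import status,cams
from h import *
f=cams.grab_frame("side");cv2.imwrite("pics/side5.png",cv2.resize(f["color"][200:400,180:400,::-1],(770,700))[:600])
w=cloud(f)
m=np.hypot(w[...,0]-524,w[...,1]-190)<27
m&=np.arange(480)[:,None]<400
P=w[m&(w[...,2]>60)&(w[...,2]<140)];print(np.histogram(P[:,2],np.arange(60,142,4)))
E
```

```text
{'clock': 7.933, 'qpos': [0.273, 0.426, 1.727, -0.001, 0.987, 1.448], 'joint_torque': [0.015, -48.714, -19.909, 0.0, 0.02, -0.006], 'ee_pos': [523.891, 190.191, 89.262], 'tool_rot': [0.98, 0.197, 0.001, 0.0], 'force': [-0.494, 0.457, -3.4], 'ft_torque': [0.028, 0.006, -0.005], 'width': 46.97}
yaw x 22.731119223580347 toolz [ 1.5e-03 -6.0e-04 -1.0e+00]
(array([144, 153, 129, 156,  57,  30,   0,  46,  47,  47,  52,  59,  55,
        54,  64, 116, 113,   0,   0,   0]), array([ 60,  64,  68,  72,  76,  80,  84,  88,  92,  96, 100, 104, 108,
       112, 116, 120, 124, 128, 132, 136, 140]))
```

View pics/side5.png

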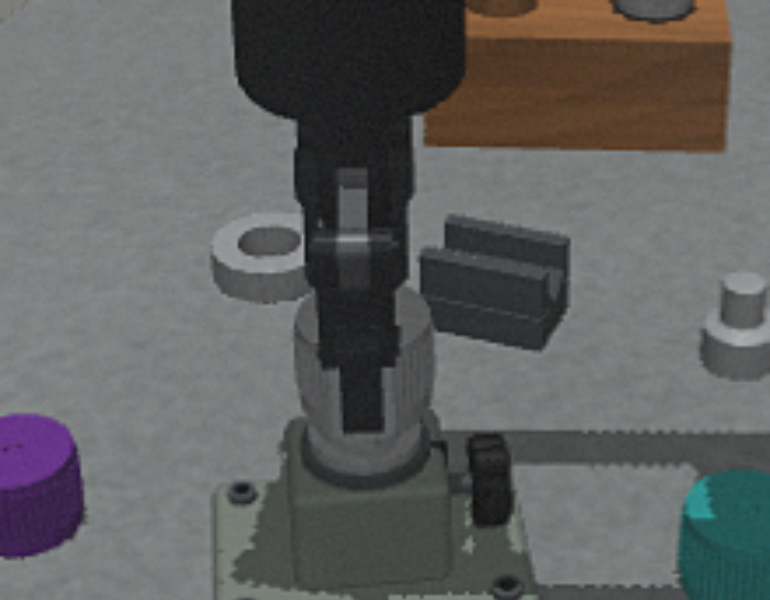

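The cap is loose: its top is now at about 124 mm, the rim near 88 mm, and the pull shows only 3 N. The gauge below it is exposed at (365,440). Lifting straight up.

Request:
{"op": "play_rows", "data": {
  "rows": [0, 0, 0.4, 0, 0, 0, 0, 0, 1, 0, 0, 0, 0, 0, 1.8, 0, 0, 0, 0, 0, 2.6, 0, 0, 0, 0, 0, 3.4, 0, 0, 0, 0, 0, 4.2, 0, 0, 0, 0, 0, 5, 0, 0, 0, 0, 0, 5.8, 0, 0, 0, 0, 0, 6.5, 0, 0, 0, 0, 0, 6.8, 0, 0, 0, 0, 0, 6.8, 0, 0, 0, 0, 0, 6.8, 0, 0, 0]
}}

```text
clock: 8.98
ee_pos: [523.8, 190.2, 157.3]
tool_rot: [0.98, 0.197, 0.001, 0.0]
force: [0.2, 1.0, -3.4]
width: 47.0
```

```bash
python3 s.py;  python3 - <<'E'
from station import status,cams
from h import *
for n in("side","scene"):
    f=cams.grab_frame(n);cv2.imwrite(f"pics/{n}6.png",f["color"][:,:,::-1])
    w=cloud(f)
    r=np.hypot(w[...,0]-524,w[...,1]-190)
    P=w[(r<27)&(w[...,2]>60)&(w[...,2]<215)];print(n,np.histogram(P[:,2],np.arange(60,216,5)))
    g=w[(r<27)&(abs(w[...,2]-106)<3)];print('gauge top',g.mean(0),len(g))
    c=w[(r<30)&(w[...,2]>145)&(w[...,2]<168)];print('cap side circle',circ(c),len(c))
    t=w[(r<27)&(abs(w[...,2]-192)<5)];print('top',t.mean(0) if len(t) else 0)
E
```

```text
{'clock': 8.983, 'qpos': [0.273, 0.349, 1.648, -0.001, 1.144, 1.448], 'joint_torque': [0.004, -47.525, -23.555, -0.006, -0.021, -0.0], 'ee_pos': [523.797, 190.174, 157.271], 'tool_rot': [0.98, 0.197, 0.001, 0.0], 'force': [0.199, 0.977, -3.424], 'ft_torque': [0.008, -0.0, -0.045], 'width': 47.019}
yaw x 22.726316504513274 toolz [ 1.5e-03 -6.0e-04 -1.0e+00]
side (array([174, 212, 181,  88, 108, 125, 117,  79,  83, 266,   0,   0,   0,
         0,   0,   0,   0,   0,   0,  52,  67,  81,  83,  90,  79,  93,
       214,   0,   0,   1,   0]), array([ 60,  65,  70,  75,  80,  85,  90,  95, 100, 105, 110, 115, 120,
       125, 130, 135, 140, 145, 150, 155, 160, 165, 170, 175, 180, 185,
       190, 195, 200, 205, 210, 215]))
gauge top [524.08051582 192.36522037 106.09128511] 300
cap side circle (array([522.57362301, 192.58628144]), np.float64(22.520445128799484)) 169
top [518.72242361 192.56496357 191.37538397]
scene (array([ 65,  83,  71,  53,  36,  48,  52,  28,  25, 159,   3,   0,   0,
         0,   0,   0,   0,   0,   0,  10,  19,  22,  29,  19,  24,  37,
       172,  14,   3,   3,   4]), array([ 60,  65,  70,  75,  80,  85,  90,  95, 100, 105, 110, 115, 120,
       125, 130, 135, 140, 145, 150, 155, 160, 165, 170, 175, 180, 185,
       190, 195, 200, 205, 210, 215]))
gauge top [524.45219782 188.69764564 107.37137291] 146
cap side circle (array([528.67576919, 186.66074074]), np.float64(18.521209252165395)) 44
top [534.62655993 195.29117999 192.09003331]
```

View pics/side6.png

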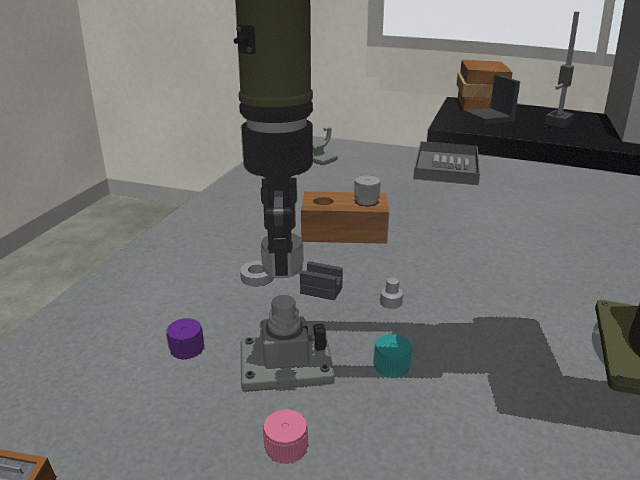

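View pics/scene6.png

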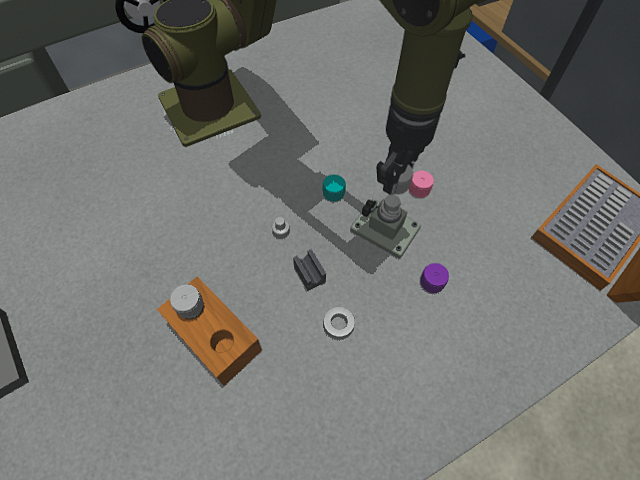

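The side view shows the cap held at about (281,252), above the bare gauge at (284,310). The scene view shows the spare cap at (185,300) and everything else where it was. The rim is at about 156 mm, roughly 50 mm above the gauge top. Handing in.

```bash
python3 -c "
from station import sign_off
print(sign_off())"
```

```text
the job is handed in; nothing more can be done
None
```

The guard cap is off the gauge in the grey stand. The gripper is still holding it straight above, with its rim about 50 mm clear of the gauge top. I handed the job in at about 9 s on the robot clock.

- **Thread direction:** it is a left-hand thread. Counter-clockwise met a hard stop at about 1 N m, while clockwise turned freely at about 0.06 N m.
- **Unscrewing:** I turned the cap clockwise about 1.5 rad from its home position, rising with the thread, then lifted it straight up against about 3 N.
- **Last checks:** depth readings put the rim at about 156 mm and the bare gauge top at about 106 mm. The tool was on the gauge axis to within about 1 mm and tilted less than 0.2°. The jaw opening held steady at 47 mm.
- **Other objects:** the spare cap and the loose items look unmoved in the pictures.
- **Weak check:** the fingers hid part of the cap in the last pictures, so fits of its own centre from the two cameras were 3–6 mm off the axis, in opposite directions. I relied on the tool position and the grip for centring, and on the tool tilt for level.

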